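# Seat the battery plug in the headlamp and hold it home

## Robot

A 6-joint arm with a two-finger parallel gripper is mounted at the origin on the work surface. World frame = base frame: x ahead of the robot, y to its left, z up, the work surface at z = 0. Lengths are in m, angles in rad, forces in N, time in s.
With the tool pointing down it reaches from about 0.225 to 0.875 m from the base axis. Payload 3.4 kg.
Tool frame: the origin (TCP) lies at the very end of the fingers, on their centre line; the grasp point (between the pads) lies 19 mm behind it; z points along the fingers, y is the line along which they close (so a half turn about z gives the same grasp; the last joint's range is limited). The gripper opens to 85 mm and grips with 20 to 120 N. Pads are 22 mm wide; open, the fingers measure 114 mm over their backs; the gripper's body (76 mm by 85 mm) begins 54 mm behind the grasp point. The pads swing forward as they close: fully open they stand 13 mm farther back than shut.
Start: joints at [-1.322, 0.276, 1.505, -0, 1.361, -0.121], TCP at [0.208, -0.536, 0.231] pointing down, gripper open.
Joint ranges: [-2.89, 2.89], [-0.75, 2.08], [0.22, 2.7], [-1.18, 4.32], [0.11, 2.71], [-2.7, 2.7]. Speed limits (rad/s): [2.57, 2.57, 3.14, 3.14, 3.14, 3.14].

## Interface

Orientations are given as a unit quaternion [w, x, y, z].
In Python, from rig import readout, vision, manip gives the robot as it stands.
- The arm moves only by the shell command python3 -m handwheel 'ROWS' [FORCE]. ROWS is JSON, a list of rows, each a list of 3 entries, a list of its own where there are three numbers: the shift along the tool's x, y, z in mm, then the turn, a rotation vector about the tool's x, y, z in units of 6 degrees (1.0 is 6 degrees), then the closure, from -1 (fully open) to 1 (shut), so that 0 is half open. A call has 1 to 20 rows; each row shifts and turns the commanded pose from where the row before left it, along the tool's axes as they then stand; what a row does not reach is not made up. A row lasts 1/8 s, in which the tool goes at most 62.5 mm and 10.7 degrees, less where a joint would pass 70% of its speed; a pose out of reach is approached as far as the arm can. A call is refused whole if a number of a shift passes 62.5 or a number of a turn 1, either way. A call with a gripper value outside its range is refused whole. The fingers move at their own pace and stop on an object; FORCE is the grip in N (left out, the last holds). Time passes only in rows, so rows that do not move let the fingers close. It gives the time, the measured TCP pose, the force, the opening and the grip force at its end, in the units of the state.
- readout.get_state(): the state, without advancing time (a new reading comes with each control period).
- vision.get_image(name): name is "side" or "top"; returns the picture (384x512x3 uint8, blue, green, red); there is no depth.
- vision.camera_params(name): a dict with "intrinsics" (3x3 intrinsics, pixels), "dist" ([k1, k2, p1, p2, k3] as OpenCV has them; the pictures are not rectified), "rvec" (rotation vector, rad) and "tvec" (3), from world to camera coordinates, as OpenCV has them. Camera axes: x right, y down, z forward; pixel columns grow to the right and rows downward; lengths in m; the calibration is good to about 2 mm. A picture is of the moment at which its call begins. camera_params takes no time and is no camera call.
- manip.sign_off(): hands the job in; it is judged then, once.
The state is a dict: "clock": time; "qpos": joint angles; "qd": joint speeds; "effort": joint torques, N m; "position": TCP position; "ee_rot": TCP orientation; "contact_force": force on the tool from outside, world axes, zero at the start; "moment": the same for the moment, N m; "width": finger opening in m; "gripper_force": force on a finger pad.
Only numpy, scipy, OpenCV 4.12 (cv2) and the standard library are available. Lean on these libraries where they do the work, as an engineer would, in place of code of your own. Each camera call takes 0.05 s, during which the arm holds its last target. There are 200 camera calls.

## Task

Pick the splined battery plug out of the grey silicone tray, turn it so its four ribs line up with the four slots in the upturned steel headlamp housing, and slide it in until its round shoulder sits flush on the housing's rim. A spring contact inside pushes it back out, so finish while still gripping the plug and pressing it fully home; do not let go. Leave the yellow box, the cup of spent cells and the globe bulb where they are.

Things in the scene. Friction and masses are not known exactly. Their poses are not given: they have to be found in the camera images.
- plug_center (a point): Battery plug, loose, plain white plastic, 71 mm tall, about 70 g, standing upright on the tray's 5 mm thick floor. This point is on its axis, half-way up (35.5 mm above its underside). z points up along the plug, x along its grip bar. The grip bar at the top is 36 mm long (x), 16 mm wide (y) and 30 mm tall (41 to 71 mm above the underside), above a round shoulder disc.
- plug_shoulder (a point): On the plug's axis, the underside of its shoulder disc (40 mm in diameter, 5 mm thick, 36 to 41 mm above the plug's underside), the face that comes to rest on the rim of the housing. Axes as the plug.
- socket_mouth (a point): Centre of the bore at the flat rim of the fixed steel headlamp housing (60 mm in diameter, fins 66, bell 80 below, lens-down in a 92 mm wide rubber cradle), 64 mm above the ledge; z points up out of the bore. The bore is 19 mm across, with four slots 9 mm wide reaching 17 mm from the axis along +x, -x, +y and -y. Two strap lugs, 33 mm high, reach 43 mm from the axis midway between slots.
- spring_contact (a joint): Sprung brass contact disc down in the bore, 15 mm in diameter; its face is 28 mm below the rim at 0. The value is how far it is pressed down in m: 0 free, 0.008 with the plug fully home (stop 0.011). The push back is about 2 N at first and 8 N with the plug home; it lifts the plug again if the plug is let go.
- tray: Grey silicone tray, fixed, 150 by 190 mm (x, y), rim 12 mm high, origin under its centre. The plug stands in it.
- plug: The same plug: origin at the centre of its underside, axes as plug_center. Its lower 36 mm is a splined stem, flat at the bottom: a 16 mm round core with four full-length ribs 6 mm thick along +x, -x, +y and -y, 30 mm across opposite ribs. It fits the bore in any of four positions a quarter turn apart.
- yellow_box: Yellow polypropylene box, fixed, 100 by 140 mm and 50 mm high, its flip top standing open on the side away from the robot, reaching about 150 mm high. Origin under its centre. To be left alone.
- cup: Clear acrylic cup, 36 mm in diameter, 46 mm high, with three spent AAA cells standing in it. Origin at the centre of its underside. To be left alone.
- bulb: Opaque white globe bulb, 80 mm in diameter, 115 mm tall, standing in a cardboard collar 48 mm in diameter. Origin at the centre of its underside. To be left alone.
Mind the look-alikes: they are no part of the job. Of the things like the plug, leave any that is orange; of the rest the larger one is meant.

How it is judged:
On the way, in this order (a step that is already met when the one before it is completed fails the run):
1. the plug is lifted clear of the tray (height (world z) of plug above 0.03 m and contact force between plug and the fingers above 0.5 N), for 0.1 s.
2. the ribs have meshed: the stem is at least 8 mm down the bore, on its axis (z of plug_shoulder in the frame of socket_mouth below 0.028 m and horizontal distance between plug_shoulder and socket_mouth below 0.006 m and angle between plug's own z axis and vertical below 0.2 rad), for 0.05 s.
At the end, for the whole second after the job is handed in: The plug's shoulder is within 2 mm of the housing's rim, within 4 mm of the bore's axis and within 0.08 rad of upright, the spring contact is pressed in more than 5.5 mm, and the fingers still hold the plug (z of plug_shoulder in the frame of socket_mouth below 0.002 m and horizontal distance between plug_shoulder and socket_mouth below 0.004 m and angle between plug's own z axis and vertical below 0.08 rad and value of joint spring_contact above 0.0055 m and contact force between plug and the fingers above 1 N); the arm keeps its last pose, push and grip.
It fails at once if the cup of spent cells is disturbed (distance of cup from where it was at the start of the episode above 0.02 m).
It fails at once if the bulb is disturbed (distance of bulb from where it was at the start of the episode above 0.02 m).
It fails at once if the yellow box is hit (contact force between yellow_box and the arm above 5 N or contact force between yellow_box and the fingers above 5 N).
It also fails if it takes over 42 s, if anything falls off the work surface, if the arm or the gripper's body presses on something with over 40 N, if the wrist force passes 120 N, or if a joint passes its speed limit or range.

## Working session

There is one attempt and no reset: what is moved stays moved. The work goes in short steps, Python scripts to look and compute and a shell command to move; the robot and the scene stay as the last step left them, time stands still between calls to the robot, and variables do not carry over. Pictures are saved under pics/ and viewed, at most 10 in all, crops included, and the job is handed in when it is done.

```bash
mkdir -p pics; ls
python3 - <<'E'
from rig import readout, vision
import cv2
for n in("top","side"):
    cv2.imwrite(f"pics/{n}0.png",vision.get_image(n)); 
    p=vision.camera_params(n); print(n,{k:__import__('numpy').round(v,4).tolist() for k,v in p.items()})
print(readout.get_state())
E
```

```text
pics
top {'intrinsics': [[413.655, 0.0, 252.6859], [0.0, 413.655, 189.919], [0.0, 0.0, 1.0]], 'dist': [-0.1288, 0.0, 0.0, 0.0, 0.0], 'rvec': [2.1501, -2.1223, 0.2039], 'tvec': [-0.066, 0.5719, 0.8468]}
side {'intrinsics': [[436.3178, 0.0, 256.234], [0.0, 436.3178, 193.5141], [0.0, 0.0, 1.0]], 'dist': [0.0362, 0.0, 0.0, 0.0, 0.0], 'rvec': [2.2163, -0.1206, 0.0556], 'tvec': [-0.5404, 0.061, 1.0923]}
{'clock': 0.1, 'qpos': array([-1.32201743e+00,  2.76537559e-01,  1.50600856e+00,  1.93504394e-05,
        1.36070644e+00, -1.20986999e-01]), 'qd': array([-0.00180187,  0.00014901, -0.00290526, -0.00097903,  0.00023636,
        0.0010264 ]), 'effort': array([-5.20922868e-05, -4.17703307e+01, -2.46404260e+01, -2.87989942e-04,
        5.87597169e-03,  1.04438186e-05]), 'position': array([ 0.20769467, -0.53567256,  0.2305221 ]), 'ee_rot': array([-8.28859748e-04,  9.82957809e-01,  1.83829425e-01, -4.35528238e-05]), 'contact_force': array([ 0.29266065,  0.5346674 , -0.40995822]), 'moment': array([ 0.00206794, -0.03532743, -0.03655921]), 'gripper_force': 0.0, 'width': 0.08530691770068473}
```

View pics/top0.png

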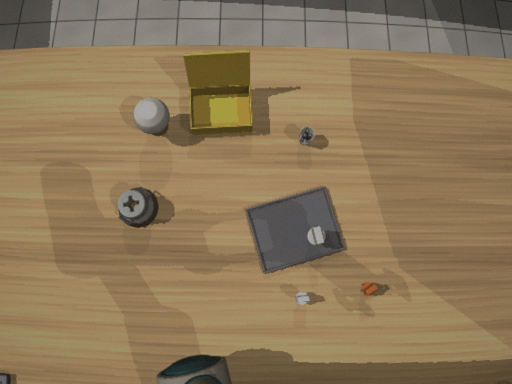

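View pics/side0.png

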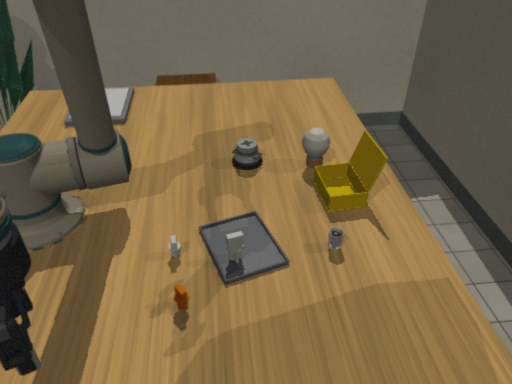

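Plug candidates in top view: (317,235) white in the tray, (303,298) white and smaller outside the tray, and (369,288) orange. The one in the tray fits: not orange, the larger white one, standing in the tray. I'll confirm this with enlarged crops. In the top view the housing is at (132,204), the bulb (152,116), the box (221,105) and the cup (306,135).

```bash
cat > h.py <<'E'
import numpy as np, cv2
from rig import vision, readout
def cam(n):
    p=vision.camera_params(n); return [np.array(p[k],float) for k in("intrinsics","dist","rvec","tvec")]
def ray(n,uv):
    K,d,r,t=cam(n); R=cv2.Rodrigues(r)[0]; t=t.ravel()
    q=cv2.undistortPoints(np.array([[uv]],float),K,d).ravel()
    return -R.T@t, R.T@np.array([*q,1])
def atz(n,uv,z):
    c,d=ray(n,uv); return c+d*(z-c[2])/d[2]
def proj(n,P):
    K,d,r,t=cam(n); return cv2.projectPoints(np.array(P,float).reshape(-1,1,3),r,t,K,d)[0].reshape(-1,2)
def tri(a,b): # rays -> point, gap
    (c1,d1),(c2,d2)=ray("top",a),ray("side",b)
    s=np.linalg.lstsq(np.c_[d1,-d2],c2-c1,rcond=None)[0]
    p,q=c1+s[0]*d1,c2+s[1]*d2; return (p+q)/2,np.linalg.norm(p-q)
def crop(img,x,y,w,h,s): return cv2.resize(img[y:y+h,x:x+w],None,fx=s,fy=s,interpolation=cv2.INTER_CUBIC)
E
python3 - <<'E'
from h import *
t=cv2.imread("pics/top0.png");s=cv2.imread("pics/side0.png")
m=np.vstack([np.hstack([crop(t,297,218,40,30,10),crop(t,112,183,40,30,10)]),np.hstack([crop(s,216,226,40,30,10),crop(s,227,132,40,30,10)])])
cv2.imwrite("pics/c1.png",m)
E
```

```text
(no output)
```

View pics/c1.png

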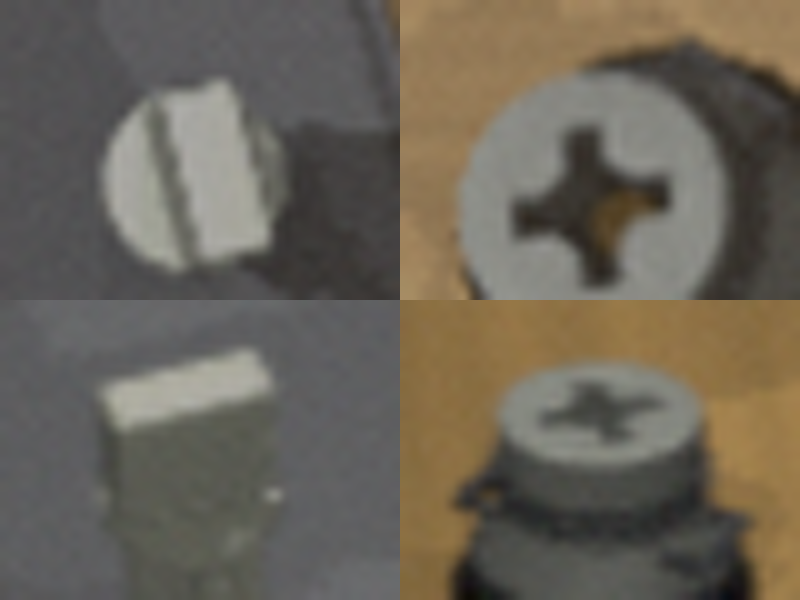

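The crop confirms the choice: the plug in the tray is plain white, with its grip bar on a round shoulder. The grip-bar corners and slot ends can be read from the crops.

Run:
```python
from h import *
f=lambda P,x,y:[(x+(a+.5)/10-.5,y+(b+.5)/10-.5) for a,b in P]
pt=f([(163,98),(229,80),(271,243),(200,262)],297,218); ps=f([(100,88),(252,48),(275,88),(122,130)],216,226)
st=f([(183,127),(113,215),(200,285),(268,190)],112,183); ss=f([(140,115),(192,85),(262,103),(218,140)],227,132)
P=[atz("top",u,.076) for u in pt]; Q=[atz("side",u,.076) for u in ps]
for n,A in(("plug top",P),("plug side",Q)):
    A=np.array(A)[:,:2];print(n,A.mean(0).round(4),"edges mm",[(np.linalg.norm(A[i]-A[i-1])*1e3).round(1) for i in range(4)],"ang",[np.degrees(np.arctan2(*(A[i]-A[i-1])[::-1])).round(1) for i in range(4)])
print("tri plug",tri(np.mean(pt,0),np.mean(ps,0)))
c=lambda S:np.mean(S,0)
print("tri sock",tri(c(st),c(ss)))
for n,S in(("top",st),("side",ss)):
    A=np.array([atz(n,u,.064)[:2] for u in S]);print(n,A.round(4).tolist(),A.mean(0))
    for i in(0,1):
        d=A[i]-A[i+2];print(np.linalg.norm(d)*1e3,np.degrees(np.arctan2(d[1],d[0])))
rt=f([(60,205),(328,170),(190,70)],112,183)
s=readout.get_state();print(s["clock"])
# others: cup, bulb, box
print("cup",atz("top",(306,135),.046),"bulb",atz("top",(152,116),.1),"box",atz("top",(221,108),.05),"tray",atz("top",(296,230),.01))
```

```text
plug top [ 0.4757 -0.1957] edges mm [np.float64(34.9), np.float64(14.5), np.float64(34.9), np.float64(15.5)] ang [np.float64(12.3), np.float64(-74.4), np.float64(-166.1), np.float64(105.1)]
plug side [ 0.4756 -0.1975] edges mm [np.float64(14.1), np.float64(34.4), np.float64(13.8), np.float64(34.4)] ang [np.float64(106.2), np.float64(15.3), np.float64(-73.7), np.float64(-164.1)]
tri plug (array([ 0.47563694, -0.1959372 ,  0.07451649]), np.float64(0.0002082297092908991))
tri sock (array([0.53835443, 0.20280389, 0.06283992]), np.float64(0.00010802062457967186))
top [[0.555, 0.2053], [0.5356, 0.2194], [0.5209, 0.1995], [0.5416, 0.1859]] [0.53827177 0.20249865]
34.559264631323295 9.641641692404406
33.99888015395653 100.09065971123817
side [[0.5199, 0.2005], [0.5363, 0.2158], [0.5555, 0.2033], [0.5409, 0.1841]] [0.53814803 0.20090437]
35.67346314905414 -175.48554503354802
32.01269060591828 98.33780154898226
0.1
cup [ 0.70078056 -0.17712377  0.046     ] bulb [0.72110902 0.15884782 0.1       ] box [0.76002311 0.01526783 0.05      ] tray [ 0.49014863 -0.15729217  0.01      ]
```

```bash
cat >> h.py <<'E'
def delta(P,yaw):
    "needed shift (mm, present tool axes) and turn (units of 6 deg) to P with tool down, tool x at yaw deg"
    from scipy.spatial.transform import Rotation as R
    s=readout.get_state(); c=R.from_quat(np.roll(s["ee_rot"],-1))
    y=np.radians(yaw); g=R.from_matrix(np.array([[np.cos(y),np.sin(y),0],[np.sin(y),-np.cos(y),0],[0,0,-1]]))
    print("t",round(s["clock"],2),"pos",s["position"].round(4),"F",s["contact_force"].round(1),"w",round(s["width"],4),"grip",round(s["gripper_force"],1))
    print("shift in tool",(c.inv().apply(np.array(P)-s["position"])*1e3).round(1),"in goal frame",(g.inv().apply(np.array(P)-s["position"])*1e3).round(1),"turn",((c.inv()*g).as_rotvec(degrees=True)/6).round(2))
E
python3 -m handwheel '[[[0,0,0],[0,0,0.54],-1],[[20,-15,0],[0,0,0.53],-1],[[36,-27,0],[0,0,0],-1],[[36,-27,0],[0,0,0],-1],[[36,-27,0],[0,0,0],-1],[[36,-27,0],[0,0,0],-1],[[36,-27,0],[0,0,0],-1],[[36,-27,0],[0,0,0],-1],[[36,-27,0],[0,0,0],-1],[[36,-27,0],[0,0,0],-1],[[36,-27,0],[0,0,0],-1],[[0,0,0],[0,0,0],-1],[[0,0,0],[0,0,0],-1]]' 40
python3 -c "
from h import *
delta([.4756,-.1962,.049],14.6)"
```

```text
clock: 1.72
position: [0.4731, -0.1982, 0.2309]
ee_rot: [0.0, 0.992, 0.129, -0.001]
contact_force: [-0.4, -1.4, -0.1]
width: 0.0853
gripper_force: 0.0
t 1.73 pos [ 0.4731 -0.1982  0.2309] F [-0.4 -1.4 -0.1] w 0.0853 grip 0.0
shift in tool [  3.1  -1.3 181.9] in goal frame [  2.9  -1.4 181.9] turn [-0.    0.01  0.03]
```

```bash
python3 -m handwheel '[[[3,-1.4,32],[0,0,0],-1],[[0,0,50],[0,0,0],-1],[[0,0,50],[0,0,0],-1],[[0,0,30],[0,0,0],-1],[[0,0,20],[0,0,0],-1],[[0,0,0],[0,0,0],-1],[[0,0,0],[0,0,0],-0.5],[[0,0,0],[0,0,0],0],[[0,0,0],[0,0,0],0.5],[[0,0,0],[0,0,0],1],[[0,0,0],[0,0,0],1],[[0,0,0],[0,0,0],1],[[0,0,0],[0,0,0],1]]' 40
python3 -c "
from h import *
delta([.4756,-.1962,.049],14.6)"
```

```text
clock: 3.35
position: [0.4764, -0.1961, 0.0497]
ee_rot: [0.0, 0.992, 0.129, 0.0]
contact_force: [-1.5, 0.5, 5.7]
width: 0.0149
gripper_force: 44.4
t 3.35 pos [ 0.4764 -0.1961  0.0497] F [-1.5  0.5  5.7] w 0.0149 grip 44.4
shift in tool [-0.8 -0.1  0.7] in goal frame [-0.8 -0.1  0.7] turn [ 0.   -0.    0.03]
```

```bash
python3 -m handwheel '[[[0,0,-20],[0,0,0],1],[[0,0,-40],[0,0,0],1],[[0,0,-40],[0,0,0],1],[[0,0,-20],[0,0,0],1],[[8,-18,0],[0,0,0],1],[[16,-37,0],[0,0,0],1],[[16,-37,0],[0,0,0],1],[[16,-37,0],[0,0,0],1],[[16,-37,0],[0,0,0],1],[[16,-37,0],[0,0,0],1],[[16,-37,0],[0,0,0],1],[[16,-37,0],[0,0,0],1],[[16,-37,0],[0,0,0],1],[[16,-37,0],[0,0,0],1],[[9,-19,0],[0,0,0],1],[[0,0,0],[0,0,0.44],1],[[0,0,0],[0,0,0.44],1],[[0,0,0],[0,0,0],1],[[0,0,0],[0,0,0],1]]'
python3 - <<'E'
from h import *
delta([.5383,.2027,.14],9.3)
t=vision.get_image("top");s=vision.get_image("side")
cv2.imwrite("pics/t1.png",t);cv2.imwrite("pics/s1.png",s)
P=readout.get_state()["position"]
a=proj("top",[P])[0].astype(int);b=proj("side",[P])[0].astype(int)
print(a,b)
x0,y0=a[0]-25,a[1]-30;x1,y1=b[0]-28,b[1]-35
print(x0,y0,x1,y1)
cv2.imwrite("pics/c2.png",np.hstack([crop(t,max(x0,0),max(y0,0),50,75,8),crop(s,x1,y1,50,75,8)]))
E
```

```text
clock: 5.72
position: [0.537, 0.2026, 0.1687]
ee_rot: [0.0, 0.997, 0.083, -0.001]
contact_force: [-0.5, 0.3, -1.0]
width: 0.0149
gripper_force: 43.6
t 5.72 pos [0.537  0.2026 0.1687] F [-0.5  0.3 -1. ] w 0.0149 grip 43.6
shift in tool [ 1.3  0.1 28.7] in goal frame [ 1.3  0.1 28.7] turn [0.   0.01 0.04]
[115 195] [245 108]
90 165 217 73
```

View pics/c2.png

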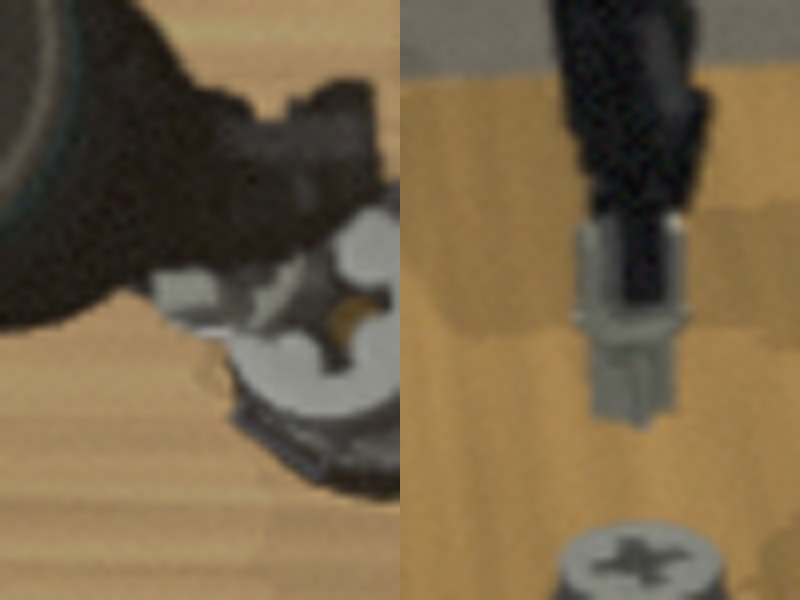

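The plug hangs upright, with its bar held centrally. Its disc is centred at about (246,113) in the side view, above the bore at about (247,142).

Run:
```python
from h import *
P=readout.get_state()["position"]
print(proj("side",[P+[0,0,.008],P+[.001,0,.008],P+[0,.001,.008],P-[0,0,.044],[.5383,.2027,.064]]).round(2).tolist())
```

```text
[[245.8, 106.3], [246.16, 106.28], [245.77, 106.13], [246.13, 123.39], [246.85, 142.29]]
```

```bash
python3 -m handwheel '[[[1.4,0,20],[0,0,0.04],1],[[0,0,25],[0,0,0],1],[[0,0,10],[0,0,0],1],[[0,0,0],[0,0,0],1],[[0,0,0],[0,0,0],1]]'
python3 - <<'E'
from h import *
delta([.5383,.2027,.073],9.3)
t=vision.get_image("top");s=vision.get_image("side")
cv2.imwrite("pics/c3.png",np.hstack([crop(t,100,170,50,75,8),crop(s,221,88,50,75,8)]))
P=readout.get_state()["position"]; print(proj("side",[P+[0,0,.0],P-[0,0,.04]]).round(2).tolist())
E
```

```text
clock: 6.45
position: [0.5396, 0.2032, 0.1152]
ee_rot: [-0.0, 0.997, 0.081, 0.001]
contact_force: [-0.1, -0.4, -0.8]
width: 0.0156
gripper_force: 43.6
t 6.45 pos [0.5396 0.2032 0.1152] F [-0.1 -0.4 -0.8] w 0.0156 grip 43.6
shift in tool [-1.4  0.2 42.2] in goal frame [-1.4  0.2 42.2] turn [-0.   -0.02 -0.01]
[[247.0, 126.35], [247.22, 138.77]]
```

View pics/c3.png

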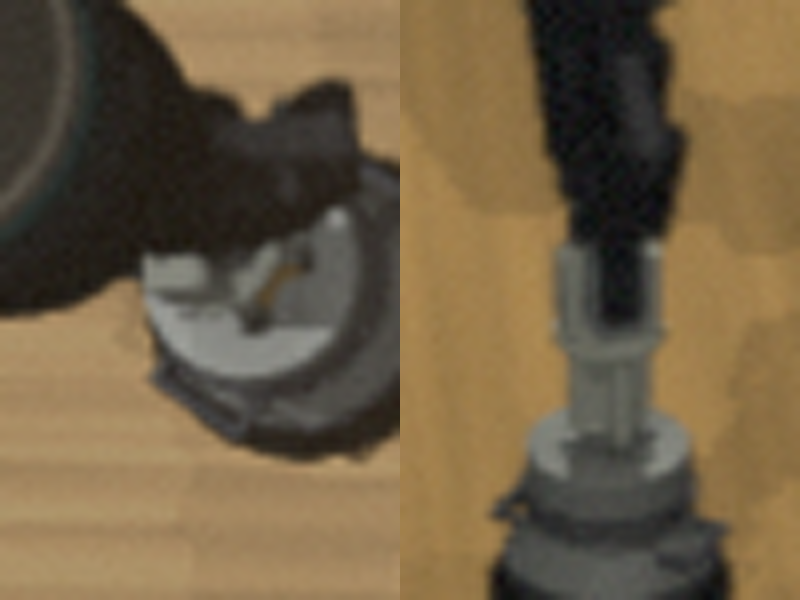

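The side view shows the stem (x≈610 in the crop) centred on the rim (x≈610), just above it. Next I lower it gently into the slots.

```bash
python3 -m handwheel '[[[-0.4,0,3],[0,0,0],1],[[0,0,3],[0,0,0],1],[[0,0,3],[0,0,0],1],[[0,0,3],[0,0,0],1],[[0,0,2],[0,0,0],1],[[0,0,0],[0,0,0],1]]' 60
python3 - <<'E'
from h import *
delta([.5383,.2027,.073],9.3); print(readout.get_state()["moment"])
E
```

```text
clock: 7.3
position: [0.5384, 0.2029, 0.1]
ee_rot: [0.0, 0.997, 0.081, -0.0]
contact_force: [0.6, 0.5, -1.0]
width: 0.0149
gripper_force: 63.7
t 7.3 pos [0.5384 0.2029 0.1   ] F [ 0.6  0.5 -1. ] w 0.0149 grip 63.7
shift in tool [-0.1  0.2 27. ] in goal frame [-0.1  0.2 27. ] turn [ 0.    0.   -0.01]
[-0.05216621 -0.00554486  0.02909957]
```

```bash
python3 -m handwheel '[[[0,0,4],[0,0,0],1],[[0,0,4],[0,0,0],1],[[0,0,4],[0,0,0],1],[[0,0,4],[0,0,0],1],[[0,0,4],[0,0,0],1],[[0,0,3],[0,0,0],1],[[0,0,2],[0,0,0],1],[[0,0,0],[0,0,0],1],[[0,0,0],[0,0,0],1]]' 80
python3 - <<'E'
from h import *
delta([.5383,.2027,.073],9.3); print(readout.get_state()["moment"])
E
```

```text
clock: 8.43
position: [0.5385, 0.2029, 0.0758]
ee_rot: [0.0, 0.997, 0.081, 0.0]
contact_force: [-1.2, -0.2, 5.1]
width: 0.0144
gripper_force: 82.8
t 8.43 pos [0.5385 0.2029 0.0758] F [-1.2 -0.2  5.1] w 0.0144 grip 82.8
shift in tool [-0.3  0.2  2.8] in goal frame [-0.3  0.2  2.8] turn [ 0.   -0.   -0.01]
[-0.1366406   0.27239462 -0.02348801]
```

Spring contact felt at 5 N; pressing on to the shoulder.

```bash
python3 -m handwheel '[[[0,0,1],[0,0,0],1],[[0,0,1],[0,0,0],1],[[0,0,1],[0,0,0],1],[[0,0,0.5],[0,0,0],1],[[0,0,0],[0,0,0],1],[[0,0,0],[0,0,0],1]]' 80
python3 - <<'E'
from h import *
delta([.5383,.2027,.073],9.3); print(readout.get_state()["moment"])
E
```

```text
clock: 9.18
position: [0.5385, 0.2029, 0.073]
ee_rot: [0.0, 0.997, 0.081, 0.0]
contact_force: [-1.2, -1.7, 7.9]
width: 0.0144
gripper_force: 83.6
t 9.18 pos [0.5385 0.2029 0.073 ] F [-1.2 -1.7  7.9] w 0.0144 grip 83.6
shift in tool [-0.3  0.2 -0. ] in goal frame [-0.3  0.2 -0. ] turn [ 0.   -0.01 -0.01]
[-0.16221093  0.47565441 -0.00681022]
```

```bash
python3 -m handwheel '[[[0,0,0.5],[0,0,0],1],[[0,0,0.5],[0,0,0],1],[[0,0,0],[0,0,0],1],[[0,0,0],[0,0,0],1]]' 80; python3 -m handwheel '[[[0,0,0.5],[0,0,0],1],[[0,0,0.5],[0,0,0],1],[[0,0,0],[0,0,0],1],[[0,0,0],[0,0,0],1]]' 80
```

```text
clock: 9.68
position: [0.5386, 0.203, 0.0729]
ee_rot: [-0.0, 0.997, 0.081, 0.001]
contact_force: [-5.2, -0.9, 14.0]
width: 0.0146
gripper_force: 84.4
clock: 10.18
position: [0.5385, 0.203, 0.0729]
ee_rot: [-0.0, 0.997, 0.081, 0.001]
contact_force: [-5.8, -1.6, 20.2]
width: 0.0147
gripper_force: 85.2
```

The descent stopped hard at 0.0729 m (0.0727 expected) with the force rising to 20 N. I'll check it with a picture.

Run:
```python
from h import *
t=vision.get_image("top");s=vision.get_image("side")
cv2.imwrite("pics/c4.png",np.hstack([crop(t,100,170,50,75,8),crop(s,221,100,50,75,8)]))
delta([.5383,.2027,.073],9.3)
```

```text
t 10.28 pos [0.5385 0.203  0.0729] F [-6.2 -1.9 19.4] w 0.0146 grip 85.2
shift in tool [-0.3  0.2 -0.1] in goal frame [-0.3  0.2 -0.1] turn [ 0.   -0.02 -0.01]
```

View pics/c4.png

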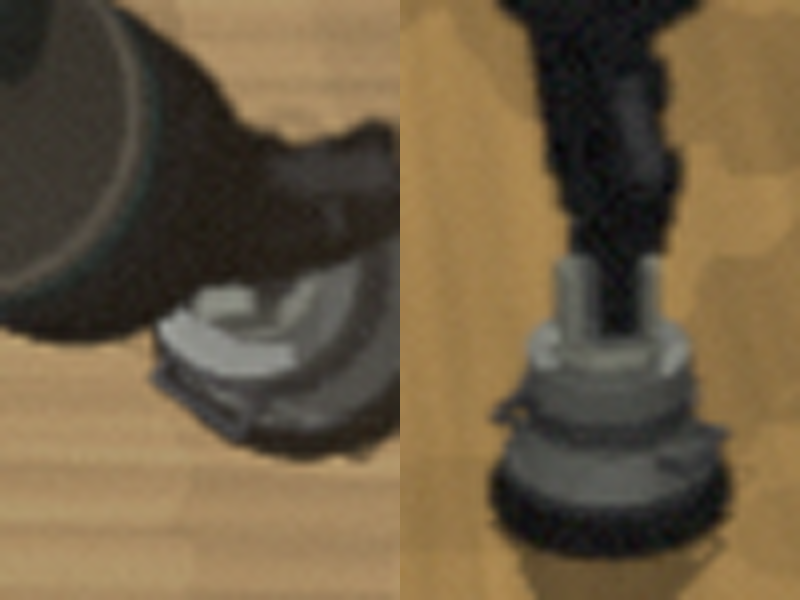

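The shoulder disc lies flat and centred on the rim (side crop ≈(610,355)), and the plug is upright and still gripped.

```bash
python3 -c "
from rig import manip
print(manip.sign_off())"
```

```text
the job is handed in; nothing more can be done
None
```

I handed the job in with the plug in the housing, its shoulder flush on the rim, still gripped (85 N) and pressed home with about 20 N at 10.3 s; no pass/fail result came back.

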